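Feed the top blank off the stack into the sprung drilling jig

TASK

Slide the top plywood blank straight off its stack onto the jig bed beside it, without lifting it and without shifting the two blanks below. Push it on between the side fence and the sprung presser until it is fully home against the end stop, lean on it there for a moment with a push of roughly 10 N (the stop must never take more than 15 N), then let go and leave it lying flat and home; leave the other things on the table alone.

Things in the scene. Friction and masses are not known exactly. Their poses are not given: they have to be found in the camera images.
- jig: Wooden feeding jig with grey base and bed, fixed. x = feeding direction (stack to end stop), y = left, z up; origin on the table below the middle of the line between stack and bed. Base board 10 mm thick, x -95..+158, y -78..+92 mm; the stack lies on it, centred near x -42, y 0 mm. Home is against the fence (blank's centre at y -1 mm) and the end stop, see bed_mouth.
- bed_mouth (a point): Middle of the bed's upper edge nearest the stack: jig x +8, y 0, z 33 mm; the flat bed runs on to x +158, 1 mm lower than the middle blank's top, after a gap of about 6 to 15 mm. On it a wooden end stop, 68 mm wide, 22 mm high, wing nut on top, is clamped crosswise, its face anywhere from x +88 to +128 mm: not measured, to be found by sight or feel. Home, the blank's front edge touches it.
- fence_face (a point): Start of the fixed side fence's straight inner face, on the right of the bed: jig x +28, y -51, z 41 mm. The face runs along x to +158 mm, top at z 49 mm; before it a lead-in flares out to about y -57 mm at x 0.
- presser_face (a point): Start of the straight inner face of the sprung presser bar on the left of the bed: jig x +46, y +46, z 41 mm (bar z 34..48). It runs to x +130 mm; before it a lead-in flares out to y +55 mm at x +2. It gives up to 13 mm to the left: 700 N/m, 2.8 N preload. A blank in the throat pushes it back 3 mm (5 N), so it drags with about 2 to 6 N before it ever meets the end stop.
- blank_top: Top blank of a stack of three: plywood plate 80 mm in x (feeding direction), 100 mm in y, 12 mm thick, 50 to 95 g. Origin: centre of its underside; underside at z 35 mm on the stack, 33 on the bed. The stack is untidy: each blank is off by up to 2 mm and 2 degrees. It can be pushed by a fingertip on its rear (-x) edge; the blank below may jut out there by up to 6 mm.
- blank_mid: Middle blank, same size, underside at z = 22 mm, top at z = 35 mm. Must stay where it is.
- blank_low: Lowest blank, same size, underside at z = 10 mm, on the jig's base board. Must stay where it is.
- masking_roll: Bystander: roll of tape lying flat, 96 mm across, 25 mm high; origin at the centre of its underside. Leave alone.
- sanding_block: Bystander: cork sanding block 63 x 113 x 35 mm; origin at the centre of its underside. Leave alone.
- box_dowels: Bystander: small cardboard carton 64 x 71 x 51 mm; origin at the centre of its underside. Leave alone.

How it is judged:
By the outcome, as a careful person would: the job done as asked, in the order asked, and still so for the second after the job is handed in, with the robot touching nothing.
It also fails if it takes over 53 s, if anything falls off the work surface, if the arm or the gripper's body presses on something with over 40 N, if the wrist force passes 120 N, or if a joint passes its speed limit or range.

ROBOT

A 6-joint arm with a two-finger parallel gripper is mounted at the origin on a cart in front of the work surface, level with it; the furniture and walls round the work are solid. World frame = base frame: x ahead of the robot, y to its left, z up, the work surface at z = 0. Lengths are in m, angles in rad, forces in N, time in s.
With the tool pointing down it reaches from about 0.35 to 0.875 m from the base axis. Payload 15.5 kg.
Tool frame: the origin (TCP) lies at the very end of the fingers, on their centre line; the grasp point (between the pads) lies bot.hold_point_z behind it (bot.hold_point_z is the distance from the TCP to the grasp point, in m); x points along the fingers, y is the direction in which the jaws open and shut, and the axes are right-handed (so a half turn about x gives the same grasp; the last joint's range is limited). The gripper opens to 85 mm and grips with 20 to 120 N. Pads are 22 mm wide; open, the fingers measure 114 mm over their backs; the gripper's body (76 mm by 85 mm) begins 54 mm behind the grasp point. The pads swing forward as they close: fully open they stand 13 mm farther back than shut.
Start: joints at [1.101, 0.494, 1.345, -0, 1.302, -0.096], TCP at [0.229, 0.582, 0.231] pointing down, gripper open.
Joint ranges: [-2.91, 2.91], [-0.82, 2.16], [0.22, 2.67], [-1.22, 4.37], [0.12, 2.79], [-3.08, 3.08]. Speed limits (rad/s): [1.89, 1.89, 2.57, 3.01, 3.01, 3.01].

INTERFACE

Orientations are given as a rotation vector (axis times angle).
In Python, from cell import bot gives the robot as it stands.
- The arm moves only by the shell command python3 -m creep 'ROWS' [FORCE]. ROWS is JSON, a list of rows, each an object of numbers: "x", "y", "z": the shift along the tool's x, y, z in cm; "ax", "ay", "az": the turn, a rotation vector about the tool's x, y, z in degrees; "claw": the opening, from 0 (shut) to 1 (fully open). A call has 1 to 8 rows; each row is the pose to reach, as a shift and turn from the pose measured when the call began, along the tool's axes at that moment; what a row does not reach only later rows make up. A row lasts 1/8 s, in which the tool goes at most 62.5 mm and 10.7 degrees, less where a joint would pass 70% of its speed; a pose out of reach is approached as far as the arm can. A call with a gripper value outside its range is refused whole. The fingers move at their own pace and stop on an object; FORCE is the grip in N (left out, the last holds). Time passes only in rows, so rows that repeat a pose let the fingers close. It gives the time, the measured TCP pose, the force and the opening at its end, in the units of the state.
- bot.sense(): the state, without advancing time (a new reading comes with each control period).
- bot.snapshot(name): name is "side" or "top" or "wrist"; returns a dict with "image" (480x640x3 uint8, red, green, blue), "intrinsics" (3x3 intrinsics, pixels), "dist_coeffs" ([k1, k2, p1, p2, k3] as OpenCV has them; the pictures are not rectified), "rvec" (rotation vector, rad) and "tvec" (3), from world to camera coordinates, as OpenCV has them. Camera axes: x right, y down, z forward; pixel columns grow to the right and rows downward; lengths in m; the calibration is good to about 2 mm. A picture is of the moment at which its call begins. There is no depth.
- bot.close_job(): hands the job in, once; it reports no verdict.
Trained networks look in the newest picture that a camera, given by its name, has taken for a name from the list of things; names that differ only in an ending like _2 or _b are one class to them, and where a whole thing is asked for, a point or a joint stands for the part that bears it (a point fixed in the world has none). Each returns a list of dicts, best first, with "conf" (0 to 1); they miss things now and then, are a little off and sometimes report something else, mostly with a low value. They report only what shows in the picture. A call takes as long as a camera call.
- bot.spot_in(camera, name): "uv" ([column, row] in pixels, amid what is visible of it).
- bot.trace(camera, name): "region" (480x640 bool, what is visible of it) and "uv" ([column, row] in pixels, amid what is visible of it).
- bot.landmark_of(camera, name): "uv" ([column, row] in pixels: a listed point, or the origin of a listed thing).
The state is a dict: "clock": time; "joint_pos": joint angles; "dq": joint speeds; "joint_torque": joint torques, N m; "ee_pos": TCP position; "tcp_rot": TCP orientation; "ft_force": force on the tool from outside, world axes, zero at the start; "torque": the same for the moment, N m; "width": finger opening in m.
Only numpy, scipy, OpenCV 4.12 (cv2) and the standard library are available. Lean on these libraries where they do the work, as an engineer would, in place of code of your own. Each camera call takes 0.05 s, during which the arm holds its last target.

## Working session

There is one attempt and no reset: what is moved stays moved. The work goes in short steps, Python scripts to look and compute and a shell command to move; the robot and the scene stay as the last step left them, time stands still between calls to the robot, and variables do not carry over. Pictures are saved under pics/ and viewed, and the job is handed in when it is done.

```bash
ls; mkdir -p pics; python3 - <<'E'
from cell import bot
import cv2
s=bot.sense(); print({k:(v if not hasattr(v,'round') else v) for k,v in s.items()}, bot.hold_point_z)
for n in ("top","side"):
    d=bot.snapshot(n); cv2.imwrite(f"pics/{n}0.png",d["image"][:,:,::-1])
    print(n,d["rvec"],d["tvec"],d["intrinsics"],d["dist_coeffs"])
    for t in ("bed_mouth","fence_face","presser_face","blank_top","blank_mid","jig"):
        r=bot.landmark_of(n,t); print(t,[(x["uv"],round(x["conf"],2)) for x in r[:2]])
E
```

```text
pics
{'clock': 0.0, 'joint_pos': array([ 1.10048740e+00,  4.94204357e-01,  1.34612637e+00,  9.41653304e-06,
        1.30249511e+00, -9.55153987e-02]), 'dq': array([ 6.11637560e-05, -4.63754752e-04, -6.86441812e-04, -6.41177216e-04,
       -2.62721023e-04, -1.08384726e-04]), 'joint_torque': array([-6.94571372e-04, -8.82162738e+01, -3.83863127e+01, -3.36115627e-04,
        1.01861314e-02,  1.17963527e-04]), 'ee_pos': array([0.22864137, 0.58129458, 0.2306887 ]), 'tcp_rot': array([ 0.29313399,  1.55107468, -0.2949991 ]), 'ft_force': array([ 0.61109737,  0.99983404, -0.14509681]), 'torque': array([ 0.00995415,  0.00177211, -0.0596472 ]), 'width': 0.0852955829219141} 0.0187
top [ 2.17528625 -2.1230323   0.20766295] [-0.01591732  0.55505295  0.9229645 ] [[472.25422802   0.         317.56679563]
 [  0.         472.25422802 248.34121039]
 [  0.           0.           1.        ]] [0.01570276 0.         0.         0.         0.        ]
bed_mouth [([241.3, 227.3], 0.57)]
fence_face [([267.0, 226.8], 0.72)]
presser_face [([225.6, 202.5], 0.78), ([244.4, 228.0], 0.3)]
blank_top [([231.6, 252.0], 0.86)]
blank_mid []
jig [([243.9, 233.7], 0.67)]
side [ 0.11435544  2.73825099 -1.45132078] [0.55269797 0.04021757 0.95557749] [[475.50730771   0.         315.79640755]
 [  0.         475.50730771 228.89321483]
 [  0.           0.           1.        ]] [-0.00600394  0.          0.          0.          0.        ]
bed_mouth [([299.4, 304.8], 0.67)]
fence_face [([296.3, 279.7], 0.77), ([269.1, 320.6], 0.56)]
presser_face [([269.1, 322.1], 0.8)]
blank_top [([329.1, 308.5], 0.69)]
blank_mid []
jig [([304.4, 319.4], 0.81)]
```

View pics/top0.png

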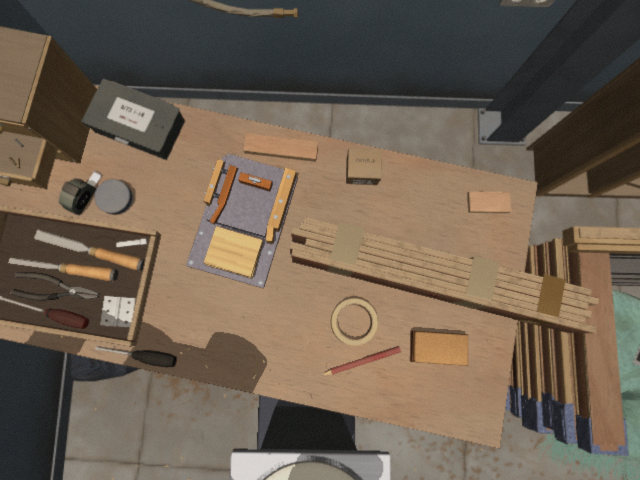

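View pics/side0.png

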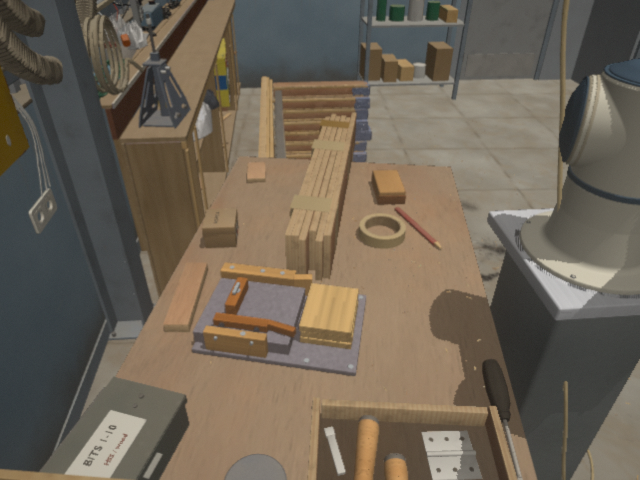

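```bash
cat > h.py <<'E'
import numpy as np, cv2
from scipy.optimize import least_squares
from cell import bot
def pr(d,P):
    return cv2.projectPoints(np.atleast_2d(np.array(P,float)),d["rvec"],d["tvec"],d["intrinsics"],d["dist_coeffs"])[0][:,0]
def back(d,uv,z):
    R=cv2.Rodrigues(d["rvec"])[0]; c=-R.T@d["tvec"]
    u=cv2.undistortPoints(np.array([[uv]],float),d["intrinsics"],d["dist_coeffs"])[0,0]
    r=R.T@np.array([u[0],u[1],1]); return c+r*(z-c[2])/r[2]
def crop(d,name,x0,y0,x1,y1,f):
    im=d["image"][y0:y1,x0:x1,::-1]; cv2.imwrite(name,cv2.resize(im,None,fx=f,fy=f,interpolation=cv2.INTER_CUBIC))
E
python3 - <<'E'
from h import *
for n in ("top","side"):
    d=bot.snapshot(n); R=cv2.Rodrigues(d["rvec"])[0]; print(n,-R.T@d["tvec"],pr(d,[[.229,.582,.231],[0,0,0],[.5,.2,0],[.5,.0,0]]).round(0).tolist())
    for t,z in (("bed_mouth",.033),("fence_face",.041),("presser_face",.041),("blank_top",.035),("masking_roll",0),("sanding_block",0),("box_dowels",0)):
        r=bot.landmark_of(n,t); print(t,[(back(d,x["uv"],z).round(4).tolist(),round(x["conf"],2)) for x in r[:2]])
    if n=="top": crop(d,"pics/topc.png",180,145,305,290,4)
    else: crop(d,"pics/sidec.png",190,255,375,375,4)
d=bot.snapshot("wrist");cv2.imwrite("pics/w0.png",d["image"][:,:,::-1])
E
```

```text
top [0.39724631 0.02384445 1.00091329] [[-73.0, 433.0], [309.0, 534.0], [221.0, 275.0], [315.0, 277.0]]
bed_mouth [([0.5963, 0.1621, 0.033], 0.84), ([0.412, -0.0765, 0.033], 0.31)]
fence_face [([0.6063, 0.0995, 0.041], 0.57)]
presser_face [([0.6412, 0.1957, 0.041], 0.79)]
blank_top [([0.5435, 0.1771, 0.035], 0.84), ([0.5962, 0.1039, 0.035], 0.72)]
masking_roll [([0.4085, -0.0785, 0.0], 0.92)]
sanding_block [([0.6488, 0.199, 0.0], 0.48)]
box_dowels [([0.7383, -0.0992, 0.0], 0.81)]
side [0.61592756 0.71905522 0.56904628] [[849.0, 493.0], [590.0, 249.0], [361.0, 339.0], [344.0, 262.0]]
bed_mouth [([0.5935, 0.1604, 0.033], 0.9)]
fence_face [([0.6023, 0.0984, 0.041], 0.64)]
presser_face [([0.6406, 0.192, 0.041], 0.72), ([0.596, 0.1651, 0.041], 0.21)]
blank_top [([0.5482, 0.1607, 0.035], 0.88)]
masking_roll [([0.5969, 0.0523, 0.0], 0.47)]
sanding_block [([0.3643, -0.2613, 0.0], 0.84), ([0.5943, 0.0483, 0.0], 0.23)]
box_dowels [([0.7315, -0.0982, 0.0], 0.61)]
```

View pics/topc.png

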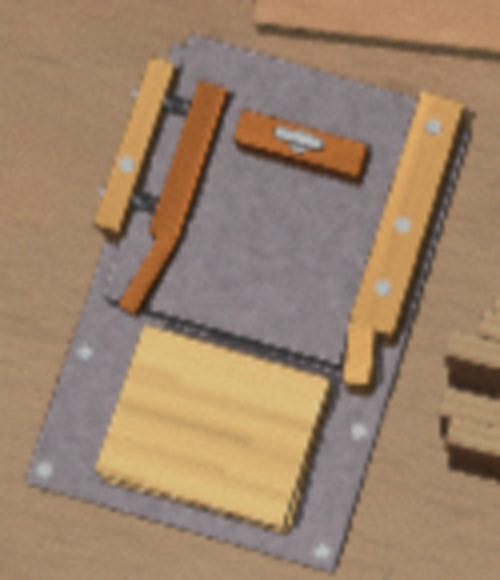

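View pics/sidec.png

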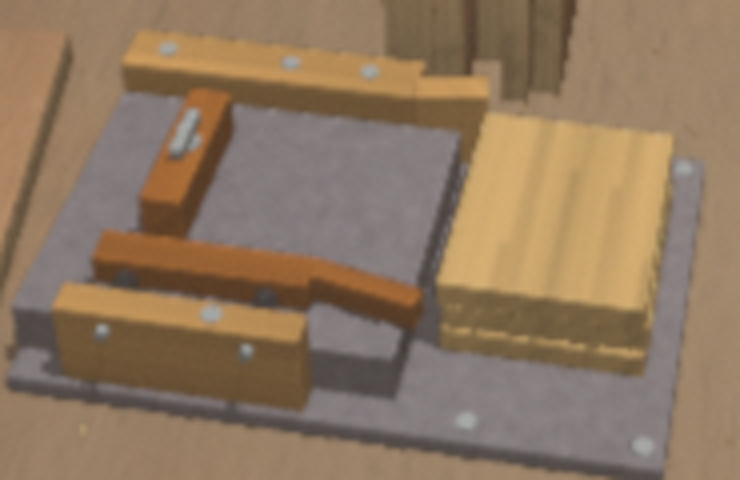

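View pics/w0.png

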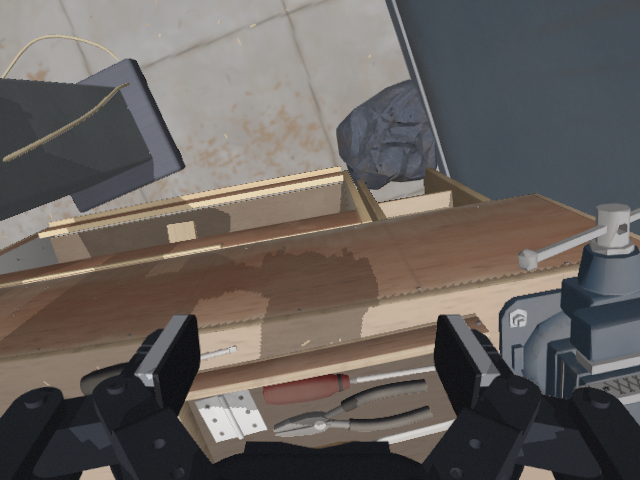

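```bash
cat > fit.py <<'E'
from h import *
T=lambda u,v:(180+(u+.5)/4-.5,145+(v+.5)/4-.5); S=lambda u,v:(190+(u+.5)/4-.5,255+(v+.5)/4-.5)
obs=[("top",T(27,485),(-95,92,10)),("top",T(333,570),(-95,-78,10)),("top",T(420,97),(158,-51,49)),("top",T(357,325),(28,-51,49)),
("side",S(660,465),(-95,92,10)),("side",S(703,160),(-95,-78,10)),("side",S(420,85),(28,-51,49)),
("side",S(10,378),(158,92,10)),]
D={n:bot.snapshot(n) for n in("top","side")}
def J(p,P):
    P=np.atleast_2d(np.array(P,float))/1000; c,s=np.cos(p[2]),np.sin(p[2])
    return np.c_[p[0]+c*P[:,0]-s*P[:,1],p[1]+s*P[:,0]+c*P[:,1],P[:,2]]
def f(p): return np.concatenate([pr(D[n],J(p,P))[0]-uv for n,uv,P in obs])
r=least_squares(f,[.595,.16,-.25],loss="soft_l1")
p=r.x
def Ji(p,W):
    c,s=np.cos(p[2]),np.sin(p[2]); d=(W[:2]-p[:2]); return np.round(1000*np.array([c*d[0]+s*d[1],-s*d[0]+c*d[1]]),1)
if __name__=="__main__":
    print(p,np.degrees(p[2])); print(f(p).reshape(-1,2).round(1).tolist())
    for nm,n,q,z in [("bFL","top",T(145,325),47),("bFR","top",T(330,378),47),("bRR","top",T(285,530),47),("bRL","top",T(97,470),47),
     ("sFL",'side',S(440,290),47),("sRL",'side',S(645,310),47),("sRR",'side',S(672,133),47),("sFR",'side',S(483,113),47),
     ("stopL","top",T(238,140),55),("stopR","top",T(362,170),55),("stopLb","top",T(236,152),33),("stopRb","top",T(362,182),33),("s stopLb","side",S(187,235),33),("s stopRb","side",S(232,130),33),("mouthR","top",T(340,370),33),("mouthL","top",T(110,300),33),("s mouth","side",S(460,130),33),("press","top",T(190,230),48)]:
        print(nm,Ji(p,back(D[n],q,z/1000)))
    im=D["top"]["image"][:,:,::-1].copy(); im=cv2.resize(im[145:290,180:305],None,fx=4,fy=4,interpolation=cv2.INTER_CUBIC)
    def ln(im,d,A,o,c=(0,255,0)):
        q=pr(d,J(p,A)); q=((q-o+.5)*4-.5).astype(int); cv2.polylines(im,[q.reshape(-1,1,2)],False,c,1)
    im2=cv2.resize(D["side"]["image"][255:375,190:375,::-1],None,fx=4,fy=4,interpolation=cv2.INTER_CUBIC)
    for I,d,o in((im,D["top"],(180,145)),(im2,D["side"],(190,255))):
        ln(I,d,[(-95,92,10),(158,92,10),(158,-78,10),(-95,-78,10),(-95,92,10)],o)
        ln(I,d,[(0,-57,49),(28,-51,49),(158,-51,49)],o,(0,0,255)); ln(I,d,[(2,55,48),(46,46,48),(130,46,48)],o,(0,0,255))
        ln(I,d,[(8,-50,33),(8,60,33)],o,(255,0,0)); 
    cv2.imwrite("pics/o1.png",im);cv2.imwrite("pics/o2.png",im2)
E
python3 fit.py
```

```text
[ 0.58603125  0.15756355 -0.25794643] -14.779242016137452
[[-0.1, -0.5], [1.3, 0.8], [1.2, -1.9], [-1.2, -0.7], [2.2, 0.7], [1.5, -0.7], [-0.6, 2.8], [-0.3, -0.9]]
bFL [-2.9 50.4]
bFR [ -2.7 -48.3]
bRR [-83.6 -49.6]
bRL [-80.9  50.3]
sFL [-3.3 55.1]
sRL [-80.1  51.8]
sRR [-80.  -48.5]
sFR [ -0.7 -47.3]
stopL [102.3  32.8]
stopR [105.2 -33.1]
stopLb [101.6  36.8]
stopRb [104.8 -31.6]
s stopLb [104.8  30. ]
s stopRb [105.4 -33.9]
mouthR [  5.  -50.2]
mouthL [ 6.8 75.2]
s mouth [ 10.  -50.8]
press [51.1 43.5]
```

```bash
cat > go.py <<'E'
# report shift/turn in tool axes to a jig target (mm), upright with tool y along +-jig y
import sys
from h import *
from scipy.spatial.transform import Rotation as Ro
p=np.array([.5865,.1577,np.radians(-14.75)])
def rep(tx,ty,tz):
    s=bot.sense(); R=Ro.from_rotvec(s["tcp_rot"]).as_matrix(); c,sn=np.cos(p[2]),np.sin(p[2])
    w=np.array([p[0]+(c*tx-sn*ty)/1000,p[1]+(sn*tx+c*ty)/1000,tz/1000])
    yj=np.array([-sn,c,0]); 
    if R[:,1]@yj<0: yj=-yj
    X=np.array([0,0,-1.]); Rt=np.c_[X,yj,np.cross(X,yj)]
    d=s["ee_pos"]-np.r_[p[:2],0]
    F=s["ft_force"]
    print("t",s["clock"],"tcp jig",np.round(1000*np.array([c*d[0]+sn*d[1],-sn*d[0]+c*d[1],d[2]]),2),"F jig",np.round([c*F[0]+sn*F[1],-sn*F[0]+c*F[1],F[2]],2),"w",round(s["width"],4))
    print("target world",w.round(4),"shift cm",np.round(100*R.T@(w-s["ee_pos"]),3),"turn deg",np.round(np.degrees(Ro.from_matrix(R.T@Rt).as_rotvec()),2))
    print("tool axes in world\n",R.round(3))
if __name__=="__main__": rep(*map(float,sys.argv[1:4]))
E
python3 go.py -115 0 150
```

```text
t 1.65 tcp jig [-453.83  318.88  231.27] F jig [ 0.03 -0.28  0.4 ] w 0.0854
target world [0.4753 0.187  0.15  ] shift cm [  8.129 -27.7    37.384] turn deg [-6.73  0.    0.  ]
tool axes in world
 [[ 0.     0.366  0.931]
 [-0.     0.931 -0.366]
 [-1.     0.     0.   ]]
```

View pics/o1.png

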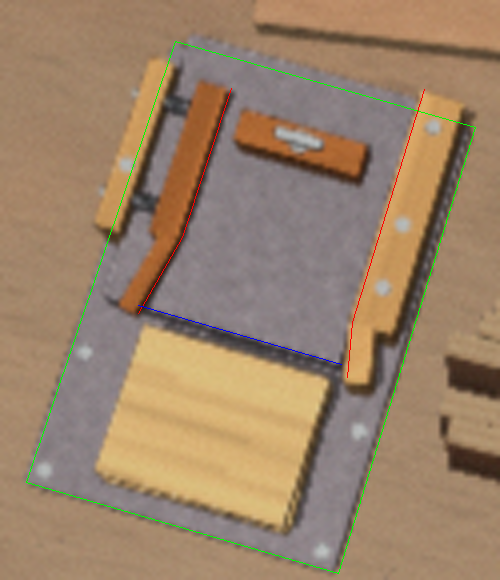

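View pics/o2.png

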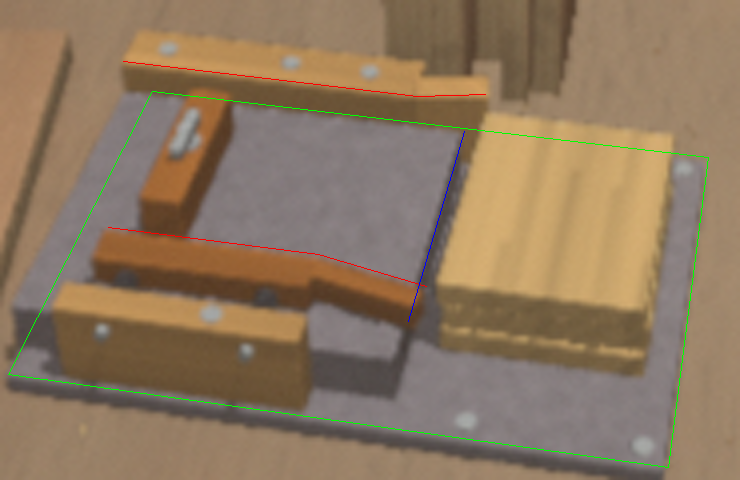

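```bash
python3 -m creep '[{"y":-3,"z":4,"ax":-1,"claw":0},{"y":-6.5,"z":8.8,"ax":-2,"claw":0},{"y":-10.2,"z":13.8,"ax":-3,"claw":0},{"y":-14,"z":18.9,"ax":-4,"claw":0},{"y":-17.8,"z":24,"ax":-5,"claw":0},{"y":-21.5,"z":29,"ax":-6,"claw":0},{"y":-25,"z":33.7,"ax":-6.73,"claw":0},{"y":-27.7,"z":37.38,"ax":-6.73,"claw":0}]' 40; python3 go.py -115 0 90; python3 - <<'E'
from h import *
d=bot.snapshot("wrist");cv2.imwrite("pics/w1.png",d["image"][:,:,::-1])
E
```

```text
t 1.65 tcp jig [-453.83  318.88  231.27] F jig [ 0.03 -0.28  0.4 ] w 0.0854
target world [0.4753 0.187  0.09  ] shift cm [ 14.129 -27.7    37.383] turn deg [-6.73  0.    0.  ]
tool axes in world
 [[ 0.     0.366  0.931]
 [-0.     0.931 -0.366]
 [-1.     0.     0.   ]]$[0]: bad value
```

View pics/w1.png

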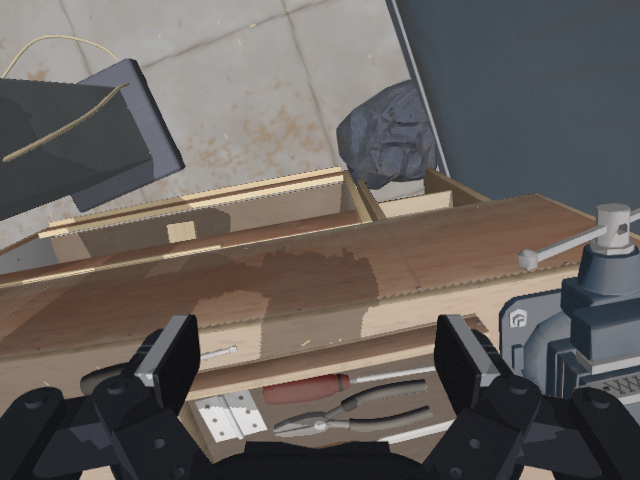

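```bash
python3 - <<'E'
from h import *
d=bot.snapshot("wrist")
R=cv2.Rodrigues(d["rvec"])[0]; print(-R.T@d["tvec"], back(d,(530,262),.1),back(d,(530,262),0),back(d,(612,210),.1),pr(d,[[.35,.45,.1],[.475,.187,.1],[.229,.58,.23]]))
E
python3 -m creep '[{"x":0,"y":-0.5,"z":0,"ax":0,"ay":0,"az":0,"claw":0.0}]' 40
```

```text
[0.15652436 0.61018595 0.37303909] [0.31132474 0.71610237 0.1       ] [0.36802006 0.75489404 0.        ] [0.29516925 0.78230549 0.1       ] [[221.18920009 413.37508034]
 [ 57.83192886 561.52044529]
 [312.14703451 318.39959934]]
clock: 1.88
ee_pos: [0.227, 0.5769, 0.2312]
tcp_rot: [0.294, 1.551, -0.294]
ft_force: [-0.4, -0.4, -0.0]
width: 0.0698
```

```bash
python3 -m creep '[{"x":0,"y":-4,"z":3,"ax":-1,"ay":0,"az":0,"claw":0},{"x":0,"y":-8,"z":7,"ax":-2,"ay":0,"az":0,"claw":0},{"x":0,"y":-12,"z":11.5,"ax":-3,"ay":0,"az":0,"claw":0},{"x":0,"y":-16,"z":16.3,"ax":-4,"ay":0,"az":0,"claw":0},{"x":0,"y":-19.5,"z":21.5,"ax":-5,"ay":0,"az":0,"claw":0},{"x":0,"y":-22.5,"z":27,"ax":-6,"ay":0,"az":0,"claw":0},{"x":0,"y":-25,"z":32.5,"ax":-6.7,"ay":0,"az":0,"claw":0},{"x":0,"y":-27.2,"z":37.4,"ax":-6.7,"ay":0,"az":0,"claw":0}]' 40; python3 go.py -115 0 90; python3 - <<'E'
from h import *
d=bot.snapshot("wrist");cv2.imwrite("pics/w2.png",d["image"][:,:,::-1])
E
```

```text
clock: 2.88
ee_pos: [0.4765, 0.1849, 0.2315]
tcp_rot: [0.203, 1.561, -0.203]
ft_force: [-0.6, 1.9, -0.7]
width: -0.0003
t 2.875 tcp jig [-113.31   -1.65  231.45] F jig [-1.05  1.68 -0.66] w -0.0003
target world [0.4753 0.187  0.09  ] shift cm [14.145  0.16  -0.177] turn deg [-0.05  0.03 -0.02]
tool axes in world
 [[ 0.001  0.255  0.967]
 [ 0.     0.967 -0.255]
 [-1.     0.     0.001]]
```

View pics/w2.png

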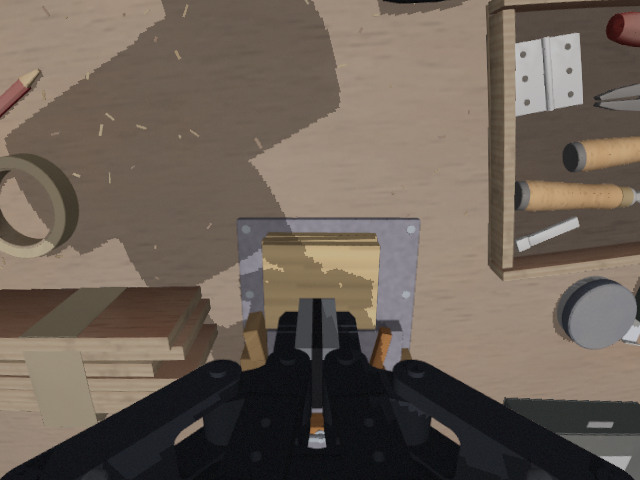

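```bash
python3 -m creep '[{"x":4,"y":0.16,"z":-0.2,"ax":0,"ay":0,"az":0,"claw":0},{"x":9,"y":0.16,"z":-0.2,"ax":0,"ay":0,"az":0,"claw":0},{"x":14,"y":0.16,"z":-0.2,"ax":0,"ay":0,"az":0,"claw":0},{"x":17,"y":0.16,"z":-0.2,"ax":0,"ay":0,"az":0,"claw":0},{"x":18.5,"y":0.16,"z":-0.2,"ax":0,"ay":0,"az":0,"claw":0},{"x":19.05,"y":0.16,"z":-0.2,"ax":0,"ay":0,"az":0,"claw":0},{"x":19.05,"y":0.16,"z":-0.2,"ax":0,"ay":0,"az":0,"claw":0}]'; python3 go.py -95 0 40.5; python3 - <<'E'
from h import *
for n in("wrist","side","top"):
  d=bot.snapshot(n);
  if n=="wrist": crop(d,"pics/w3.png",200,150,440,330,3)
  elif n=="side":crop(d,"pics/s3.png",250,220,410,360,5)
  else:crop(d,"pics/t3.png",170,180,290,300,5)
E
```

```text
clock: 3.8
ee_pos: [0.4802, 0.1834, 0.0416]
tcp_rot: [0.204, 1.557, -0.204]
ft_force: [0.7, 0.1, 1.1]
width: 0.0003
t 3.8 tcp jig [-109.38   -2.22   41.62] F jig [0.66 0.26 1.14] w 0.0003
target world [0.4946 0.1819 0.0405] shift cm [0.118 0.226 1.437] turn deg [-0.15  0.24 -0.01]
tool axes in world
 [[ 0.004  0.257  0.966]
 [-0.001  0.966 -0.257]
 [-1.     0.     0.004]]
```

View pics/w3.png

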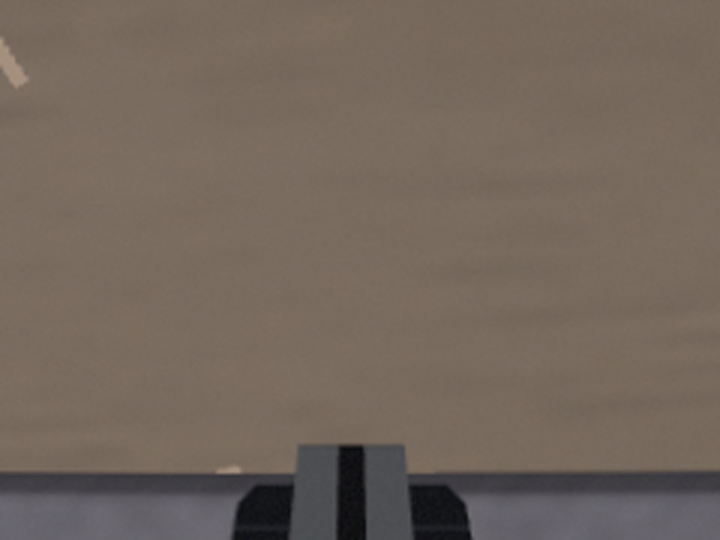

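View pics/s3.png

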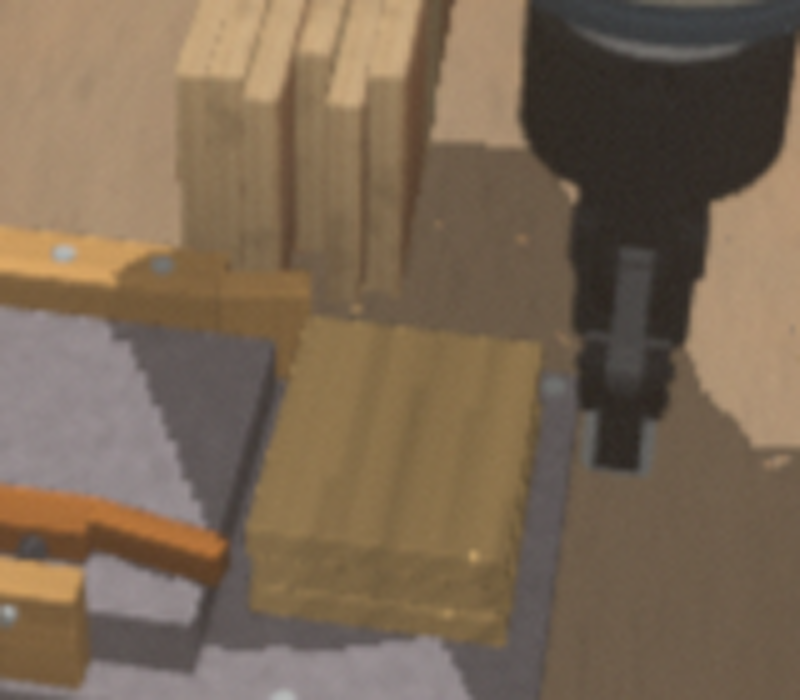

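```bash
python3 go.py -95 0 40.5;python3 -m creep '[{"x":0,"y":0.2,"z":0,"ax":0,"ay":0,"az":0,"claw":0},{"x":0,"y":0.2,"z":0,"ax":0,"ay":0,"az":0,"claw":0}]'; python3 go.py -95 0 40.5
```

```text
t 3.95 tcp jig [-109.24   -2.15   41.9 ] F jig [ 0.08  0.5  -0.59] w 0.0001
target world [0.4946 0.1819 0.0405] shift cm [0.147 0.218 1.423] turn deg [-0.15  0.27 -0.03]
tool axes in world
 [[ 0.005  0.257  0.966]
 [-0.001  0.966 -0.257]
 [-1.     0.     0.005]]
clock: 4.2
ee_pos: [0.4812, 0.1856, 0.0423]
tcp_rot: [0.204, 1.556, -0.204]
ft_force: [-0.4, -0.4, -0.2]
width: 0.0001
t 4.2 tcp jig [-108.94    0.15   42.34] F jig [-0.27 -0.47 -0.24] w 0.0001
target world [0.4946 0.1819 0.0405] shift cm [ 0.192 -0.012  1.393] turn deg [-0.14  0.32 -0.05]
tool axes in world
 [[ 0.006  0.257  0.966]
 [-0.001  0.966 -0.257]
 [-1.     0.001  0.006]]
```

View pics/t3.png

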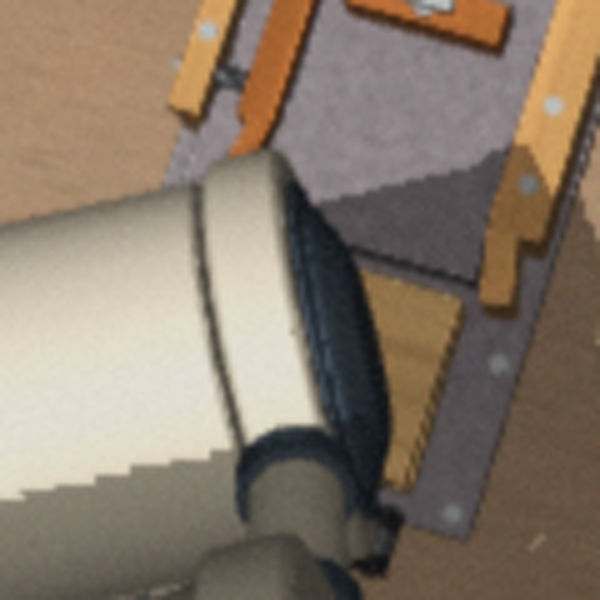

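```bash
python3 -m creep '[{"x":0.15,"y":0,"z":0.4,"ax":0,"ay":0.2,"az":0,"claw":0},{"x":0.3,"y":0,"z":0.8,"ax":0,"ay":0.3,"az":0,"claw":0},{"x":0.3,"y":0,"z":0.95,"ax":0,"ay":0.3,"az":0,"claw":0},{"x":0.3,"y":0,"z":1.0,"ax":0,"ay":0.3,"az":0,"claw":0},{"x":0.3,"y":0,"z":1.0,"ax":0,"ay":0.3,"az":0,"claw":0}]'; python3 go.py -90 0 39.5; python3 - <<'E'
from h import *
d=bot.snapshot("side");crop(d,"pics/s4.png",250,220,410,360,5)
E
```

```text
clock: 4.82
ee_pos: [0.4908, 0.183, 0.0393]
tcp_rot: [0.205, 1.561, -0.203]
ft_force: [0.1, 0.5, -0.2]
width: -0.0001
t 4.825 tcp jig [-9.902e+01  9.000e-02  3.935e+01] F jig [-0.03  0.46 -0.18] w -0.0001
target world [0.4995 0.1806 0.0395] shift cm [-0.015 -0.006  0.902] turn deg [-0.14  0.01 -0.05]
tool axes in world
 [[ 0.     0.257  0.966]
 [ 0.001  0.966 -0.257]
 [-1.     0.001  0.   ]]
```

View pics/s4.png

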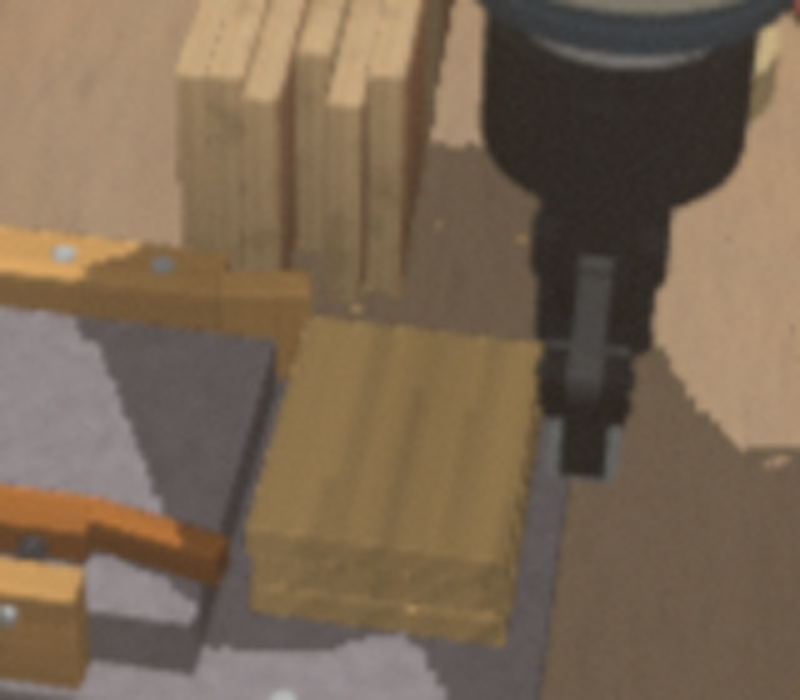

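```bash
python3 -m creep '[{"x":0,"y":0,"z":0.2,"ax":0,"ay":0,"az":0,"claw":0},{"x":0,"y":0,"z":0.4,"ax":0,"ay":0,"az":0,"claw":0},{"x":0,"y":0,"z":0.6,"ax":0,"ay":0,"az":0,"claw":0},{"x":0,"y":0,"z":0.8,"ax":0,"ay":0,"az":0,"claw":0},{"x":0,"y":0,"z":1.0,"ax":0,"ay":0,"az":0,"claw":0},{"x":0,"y":0,"z":1.2,"ax":0,"ay":0,"az":0,"claw":0}]'; python3 go.py -80 0 39.5; python3 - <<'E'
from h import *
d=bot.snapshot("side");crop(d,"pics/s5.png",250,220,410,360,5)
E
```

```text
clock: 5.62
ee_pos: [0.5024, 0.1799, 0.0393]
tcp_rot: [0.205, 1.561, -0.203]
ft_force: [0.0, 0.5, -0.7]
width: -0.0001
t 5.625 tcp jig [-8.695e+01  7.000e-02  3.935e+01] F jig [-0.09  0.47 -0.74] w -0.0001
target world [0.5091 0.1781 0.0395] shift cm [-0.015 -0.005  0.695] turn deg [-0.14  0.   -0.05]
tool axes in world
 [[ 0.     0.257  0.966]
 [ 0.001  0.966 -0.257]
 [-1.     0.001  0.   ]]
```

View pics/s5.png

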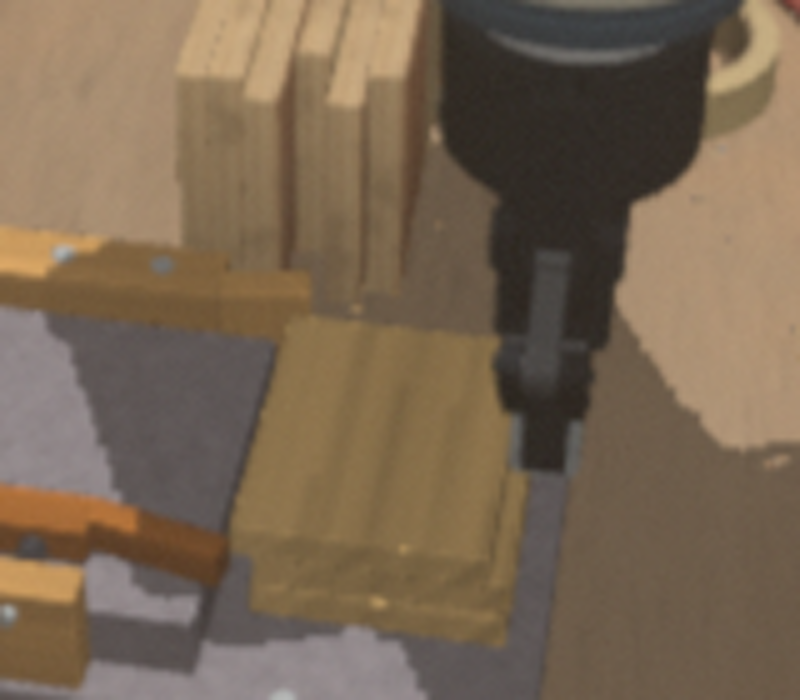

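```bash
python3 -m creep '[{"x":0,"y":0,"z":0.25,"ax":0,"ay":0,"az":0,"claw":0},{"x":0,"y":0,"z":0.5,"ax":0,"ay":0,"az":0,"claw":0},{"x":0,"y":0,"z":0.75,"ax":0,"ay":0,"az":0,"claw":0},{"x":0,"y":0,"z":1.0,"ax":0,"ay":0,"az":0,"claw":0},{"x":0,"y":0,"z":1.25,"ax":0,"ay":0,"az":0,"claw":0},{"x":0,"y":0,"z":1.5,"ax":0,"ay":0,"az":0,"claw":0},{"x":0,"y":0,"z":1.75,"ax":0,"ay":0,"az":0,"claw":0},{"x":0,"y":0,"z":2.0,"ax":0,"ay":0,"az":0,"claw":0}]'; python3 go.py -60 0 39.5; python3 - <<'E'
from h import *
d=bot.snapshot("side");crop(d,"pics/s6.png",230,220,390,360,5)
d=bot.snapshot("top");crop(d,"pics/t6.png",170,150,310,290,4)
E
```

```text
clock: 6.68
ee_pos: [0.5222, 0.1747, 0.0394]
tcp_rot: [0.205, 1.561, -0.203]
ft_force: [0.0, 0.2, 0.0]
width: 0.0001
t 6.675 tcp jig [-66.47   0.08  39.4 ] F jig [-0.06  0.23  0.04] w 0.0001
target world [0.5285 0.173  0.0395] shift cm [-0.01  -0.006  0.647] turn deg [-0.14  0.02 -0.06]
tool axes in world
 [[ 0.001  0.257  0.966]
 [ 0.001  0.966 -0.257]
 [-1.     0.001  0.   ]]
```

View pics/s6.png

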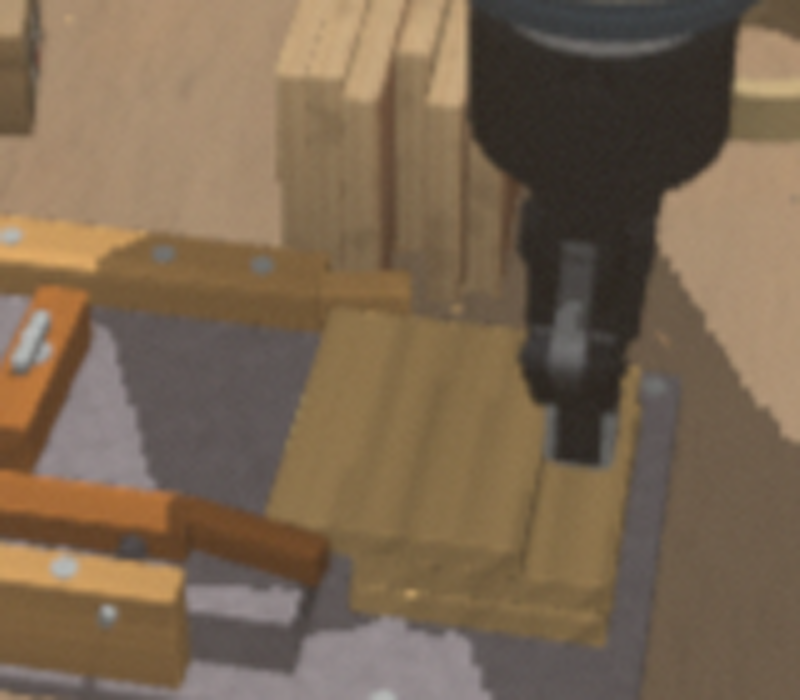

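View pics/t6.png

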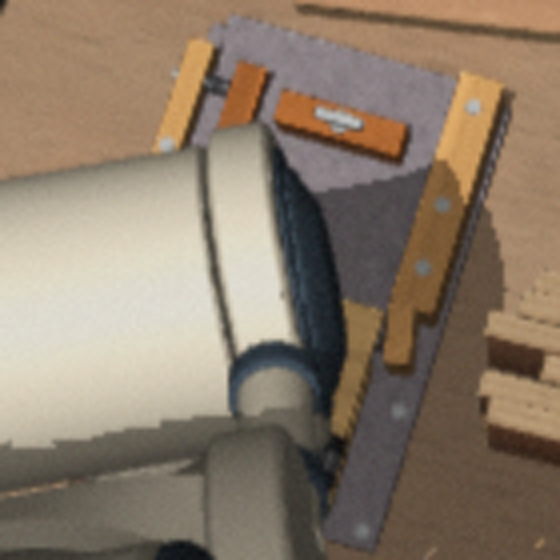

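```bash
python3 -m creep '[{"x":0,"y":0,"z":0.25,"ax":0,"ay":0,"az":0,"claw":0},{"x":0,"y":0,"z":0.5,"ax":0,"ay":0,"az":0,"claw":0},{"x":0,"y":0,"z":0.75,"ax":0,"ay":0,"az":0,"claw":0},{"x":0,"y":0,"z":1.0,"ax":0,"ay":0,"az":0,"claw":0},{"x":0,"y":0,"z":1.25,"ax":0,"ay":0,"az":0,"claw":0},{"x":0,"y":0,"z":1.5,"ax":0,"ay":0,"az":0,"claw":0},{"x":0,"y":0,"z":1.75,"ax":0,"ay":0,"az":0,"claw":0},{"x":0,"y":0,"z":2.0,"ax":0,"ay":0,"az":0,"claw":0}]'; python3 go.py -40 0 39.5; python3 - <<'E'
from h import *
d=bot.snapshot("side");crop(d,"pics/s7.png",220,220,380,360,5)
E
```

```text
clock: 7.78
ee_pos: [0.5417, 0.1695, 0.0394]
tcp_rot: [0.205, 1.561, -0.203]
ft_force: [-3.6, 0.1, 0.9]
width: 0.0
t 7.775 tcp jig [-4.630e+01 -3.000e-02  3.935e+01] F jig [-3.54 -0.79  0.87] w 0.0
target world [0.5478 0.1679 0.0395] shift cm [-0.015  0.004  0.63 ] turn deg [-0.15  0.02 -0.05]
tool axes in world
 [[ 0.001  0.257  0.966]
 [ 0.001  0.966 -0.257]
 [-1.     0.001  0.   ]]
```

View pics/s7.png

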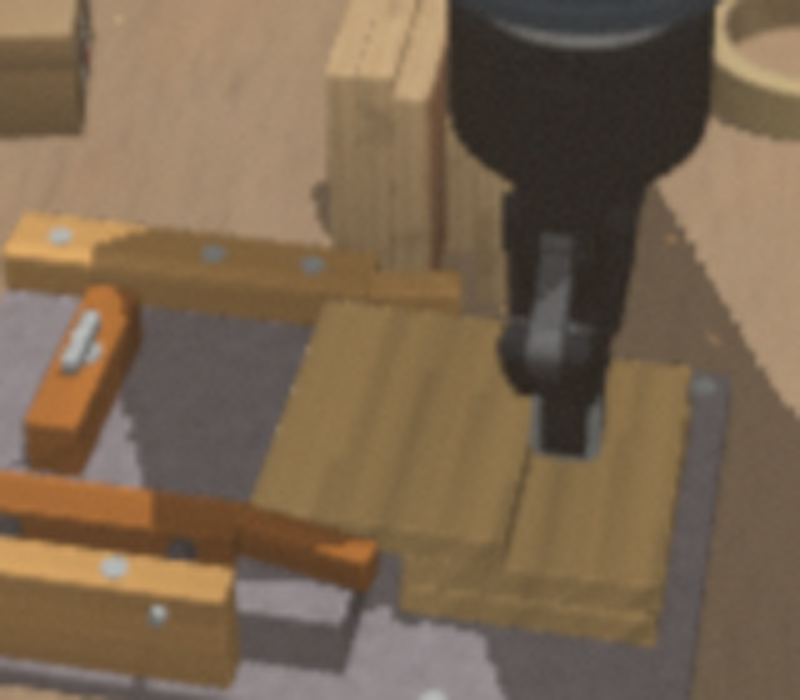

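```bash
python3 -m creep '[{"x":0,"y":0,"z":0.2,"ax":0,"ay":0,"az":0,"claw":0},{"x":0,"y":0,"z":0.4,"ax":0,"ay":0,"az":0,"claw":0},{"x":0,"y":0,"z":0.6,"ax":0,"ay":0,"az":0,"claw":0},{"x":0,"y":0,"z":0.8,"ax":0,"ay":0,"az":0,"claw":0},{"x":0,"y":0,"z":1.0,"ax":0,"ay":0,"az":0,"claw":0},{"x":0,"y":0,"z":1.2,"ax":0,"ay":0,"az":0,"claw":0},{"x":0,"y":0,"z":1.4,"ax":0,"ay":0,"az":0,"claw":0},{"x":0,"y":0,"z":1.6,"ax":0,"ay":0,"az":0,"claw":0}]'; python3 go.py -20 0 39.5; python3 - <<'E'
from h import *
d=bot.snapshot("side");crop(d,"pics/s8.png",200,220,360,360,5)
E
```

```text
clock: 8.82
ee_pos: [0.5577, 0.1652, 0.0394]
tcp_rot: [0.205, 1.56, -0.203]
ft_force: [-3.3, 0.2, 1.2]
width: 0.0002
t 8.825 tcp jig [-29.77  -0.04  39.42] F jig [-3.27 -0.66  1.22] w 0.0002
target world [0.5672 0.1628 0.0395] shift cm [-0.008  0.007  0.977] turn deg [-0.15  0.04 -0.06]
tool axes in world
 [[ 0.001  0.257  0.966]
 [ 0.001  0.966 -0.257]
 [-1.     0.001  0.001]]
```

View pics/s8.png

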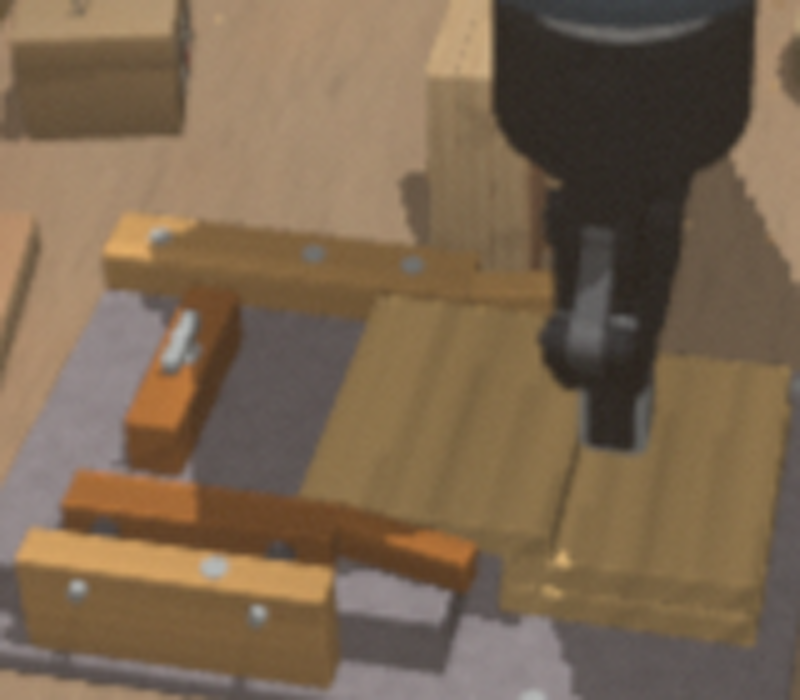

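```bash
python3 -m creep '[{"x":0,"y":0,"z":0.25,"ax":0,"ay":0,"az":0,"claw":0},{"x":0,"y":0,"z":0.5,"ax":0,"ay":0,"az":0,"claw":0},{"x":0,"y":0,"z":0.75,"ax":0,"ay":0,"az":0,"claw":0},{"x":0,"y":0,"z":1.0,"ax":0,"ay":0,"az":0,"claw":0},{"x":0,"y":0,"z":1.25,"ax":0,"ay":0,"az":0,"claw":0},{"x":0,"y":0,"z":1.5,"ax":0,"ay":0,"az":0,"claw":0},{"x":0,"y":0,"z":1.75,"ax":0,"ay":0,"az":0,"claw":0},{"x":0,"y":0,"z":2.0,"ax":0,"ay":0,"az":0,"claw":0}]'; python3 go.py 0 0 39.5; python3 - <<'E'
from h import *
d=bot.snapshot("side");crop(d,"pics/s9.png",190,220,350,360,5)
E
```

```text
clock: 9.88
ee_pos: [0.5774, 0.16, 0.0394]
tcp_rot: [0.205, 1.56, -0.203]
ft_force: [-3.0, -1.1, 0.0]
width: -0.0004
t 9.875 tcp jig [-9.35 -0.05 39.44] F jig [-2.61 -1.81  0.05] w -0.0004
target world [0.5865 0.1577 0.0395] shift cm [-0.005  0.007  0.935] turn deg [-0.16  0.05 -0.07]
tool axes in world
 [[ 0.001  0.257  0.966]
 [ 0.001  0.966 -0.257]
 [-1.     0.001  0.001]]
```

View pics/s9.png

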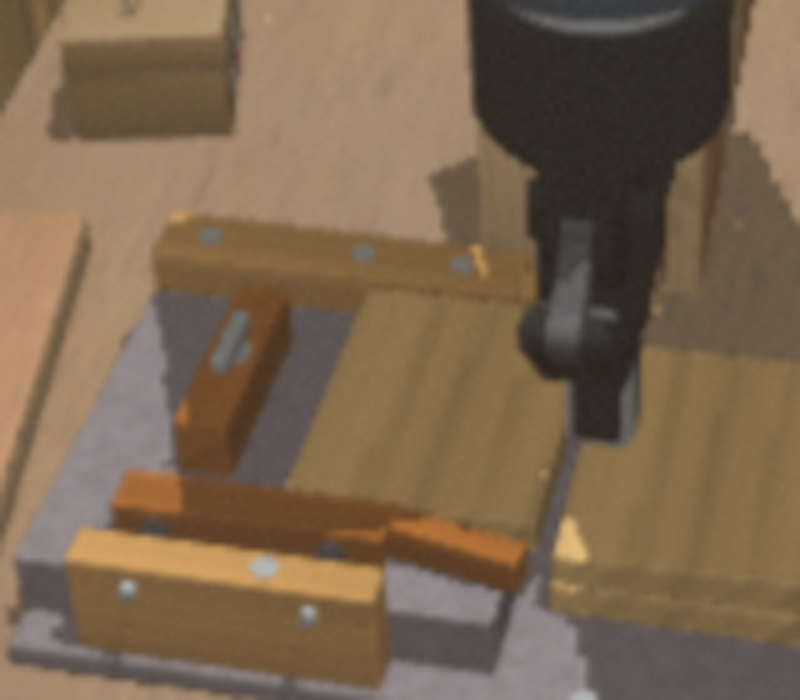

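```bash
python3 -m creep '[{"x":0,"y":0,"z":0.2,"ax":0,"ay":0,"az":0,"claw":0},{"x":0,"y":0,"z":0.4,"ax":0,"ay":0,"az":0,"claw":0},{"x":0,"y":0,"z":0.6,"ax":0,"ay":0,"az":0,"claw":0},{"x":0,"y":0,"z":0.8,"ax":0,"ay":0,"az":0,"claw":0},{"x":0,"y":0,"z":0.95,"ax":0,"ay":0,"az":0,"claw":0},{"x":0,"y":0,"z":1.1,"ax":0,"ay":0,"az":0,"claw":0},{"x":0,"y":0,"z":1.25,"ax":0,"ay":0,"az":0,"claw":0},{"x":0,"y":0,"z":1.4,"ax":0,"ay":0,"az":0,"claw":0}]'; python3 go.py 10 0 39.5; python3 - <<'E'
from h import *
import sys
d=bot.snapshot("side");crop(d,"pics/s10.png",205,260,305,350,8)
E
```

```text
clock: 10.92
ee_pos: [0.5914, 0.1563, 0.0395]
tcp_rot: [0.205, 1.56, -0.203]
ft_force: [-3.1, 0.5, -1.5]
width: 0.0003
t 10.925 tcp jig [ 5.12 -0.08 39.5 ] F jig [-3.08 -0.34 -1.47] w 0.0003
target world [0.5962 0.1552 0.0395] shift cm [0.001 0.01  0.488] turn deg [-0.16  0.08 -0.07]
tool axes in world
 [[ 0.002  0.257  0.966]
 [ 0.001  0.966 -0.257]
 [-1.     0.001  0.001]]
```

View pics/s10.png

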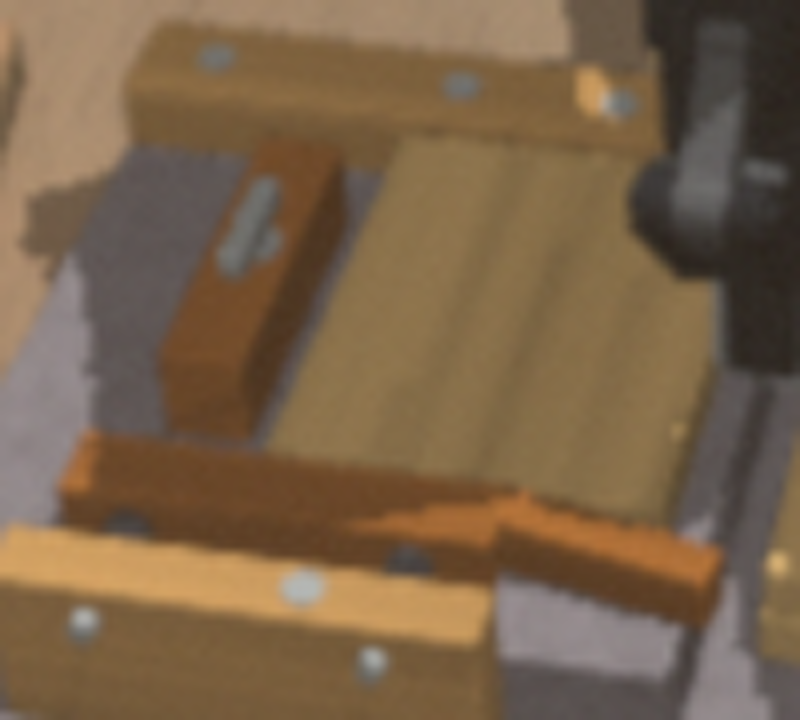

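```bash
python3 -m creep '[{"x":0,"y":0,"z":0.08,"ax":0,"ay":0,"az":0,"claw":0},{"x":0,"y":0,"z":0.16,"ax":0,"ay":0,"az":0,"claw":0},{"x":0,"y":0,"z":0.22,"ax":0,"ay":0,"az":0,"claw":0},{"x":0,"y":0,"z":0.28,"ax":0,"ay":0,"az":0,"claw":0},{"x":0,"y":0,"z":0.32,"ax":0,"ay":0,"az":0,"claw":0},{"x":0,"y":0,"z":0.36,"ax":0,"ay":0,"az":0,"claw":0},{"x":0,"y":0,"z":0.4,"ax":0,"ay":0,"az":0,"claw":0}]'; python3 go.py 10 0 39.5|head -2; python3 - <<'E'
from h import *
d=bot.snapshot("side");crop(d,"pics/s11.png",205,260,305,350,8)
E
```

```text
clock: 11.85
ee_pos: [0.5955, 0.1553, 0.0395]
tcp_rot: [0.205, 1.559, -0.203]
ft_force: [-3.7, 0.6, -0.3]
width: -0.0002
t 11.85 tcp jig [ 9.31 -0.06 39.51] F jig [-3.7  -0.31 -0.26] w -0.0002
target world [0.5962 0.1552 0.0395] shift cm [0.001 0.006 0.069] turn deg [-0.16  0.08 -0.08]
```

View pics/s11.png

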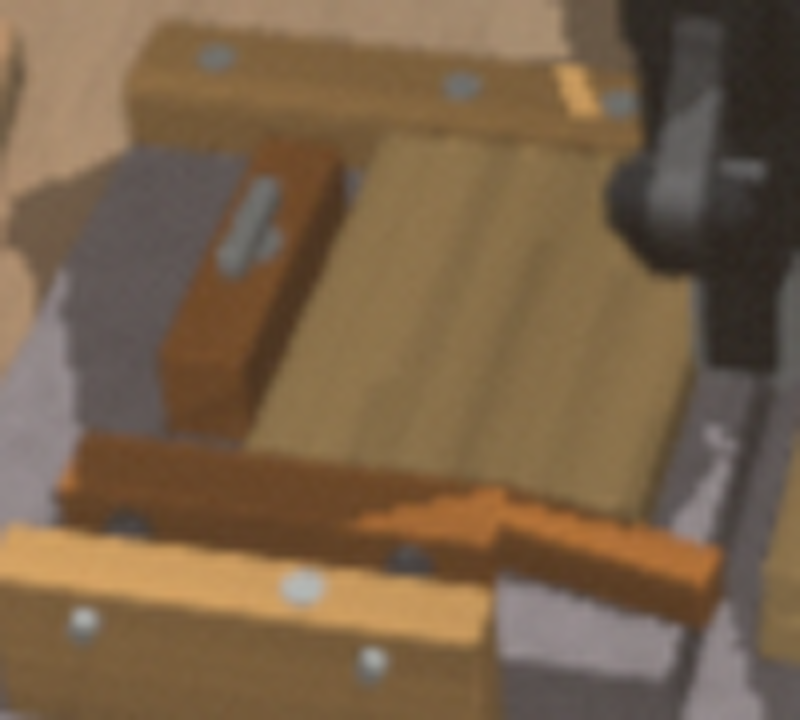

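```bash
python3 -m creep '[{"x":0,"y":0,"z":0.03,"ax":0,"ay":0,"az":0,"claw":0},{"x":0,"y":0,"z":0.06,"ax":0,"ay":0,"az":0,"claw":0},{"x":0,"y":0,"z":0.09,"ax":0,"ay":0,"az":0,"claw":0},{"x":0,"y":0,"z":0.12,"ax":0,"ay":0,"az":0,"claw":0}]'; python3 go.py 10 0 39.5|head -1
```

```text
clock: 12.4
ee_pos: [0.5967, 0.1549, 0.0395]
tcp_rot: [0.205, 1.559, -0.203]
ft_force: [-2.8, 0.3, -0.4]
width: -0.0003
t 12.4 tcp jig [10.61 -0.07 39.52] F jig [-2.81 -0.46 -0.4 ] w -0.0003
```

```bash
python3 -m creep '[{"x":0,"y":0,"z":0.03,"ax":0,"ay":0,"az":0,"claw":0},{"x":0,"y":0,"z":0.06,"ax":0,"ay":0,"az":0,"claw":0},{"x":0,"y":0,"z":0.08,"ax":0,"ay":0,"az":0,"claw":0}]'; python3 go.py 10 0 39.5|head -1
```

```text
clock: 12.78
ee_pos: [0.5975, 0.1547, 0.0395]
tcp_rot: [0.205, 1.559, -0.203]
ft_force: [-3.4, -0.0, -0.1]
width: -0.0001
t 12.775 tcp jig [11.41 -0.06 39.5 ] F jig [-3.29 -0.89 -0.08] w -0.0001
```

Drag in the throat is steady at ~3.2 N. I'll continue in 0.6 mm calls.

```bash
python3 -m creep '[{"x":0,"y":0,"z":0.02,"ax":0,"ay":0,"az":0,"claw":0},{"x":0,"y":0,"z":0.04,"ax":0,"ay":0,"az":0,"claw":0},{"x":0,"y":0,"z":0.06,"ax":0,"ay":0,"az":0,"claw":0}]'; python3 go.py 10 0 39.5|head -1
```

```text
clock: 13.15
ee_pos: [0.5981, 0.1546, 0.0395]
tcp_rot: [0.205, 1.559, -0.203]
ft_force: [-2.5, -0.0, -0.0]
width: -0.0001
t 13.15 tcp jig [12.04 -0.08 39.53] F jig [-2.45 -0.68 -0.03] w -0.0001
```

```bash
python3 -m creep '[{"x":0,"y":0,"z":0.02,"ax":0,"ay":0,"az":0,"claw":0},{"x":0,"y":0,"z":0.04,"ax":0,"ay":0,"az":0,"claw":0},{"x":0,"y":0,"z":0.06,"ax":0,"ay":0,"az":0,"claw":0}]'; python3 go.py 10 0 39.5|head -1
```

```text
clock: 13.52
ee_pos: [0.5983, 0.1545, 0.0394]
tcp_rot: [0.205, 1.56, -0.203]
ft_force: [-5.4, 1.3, 1.1]
width: -0.0002
t 13.525 tcp jig [12.25 -0.12 39.44] F jig [-5.53 -0.1   1.14] w -0.0002
```

```bash
python3 -m creep '[{"x":0,"y":0,"z":0.05,"ax":0,"ay":0,"az":0,"claw":0},{"x":0,"y":0,"z":0.07,"ax":0,"ay":0,"az":0,"claw":0}]'; python3 go.py 10 0 39.5|head -1;python3 - <<'E'
from h import *
d=bot.snapshot("side");crop(d,"pics/s12.png",205,260,305,350,8)
E
python3 go.py 10 0 39.5|head -1
```

```text
clock: 13.78
ee_pos: [0.5983, 0.1544, 0.0393]
tcp_rot: [0.205, 1.561, -0.204]
ft_force: [-7.6, 2.5, 1.0]
width: 0.0002
t 13.775 tcp jig [12.26 -0.14 39.29] F jig [-7.94  0.48  1.03] w 0.0002
t 13.825 tcp jig [12.23 -0.13 39.27] F jig [-6.29 -0.35  0.18] w 0.0003
```

View pics/s12.png

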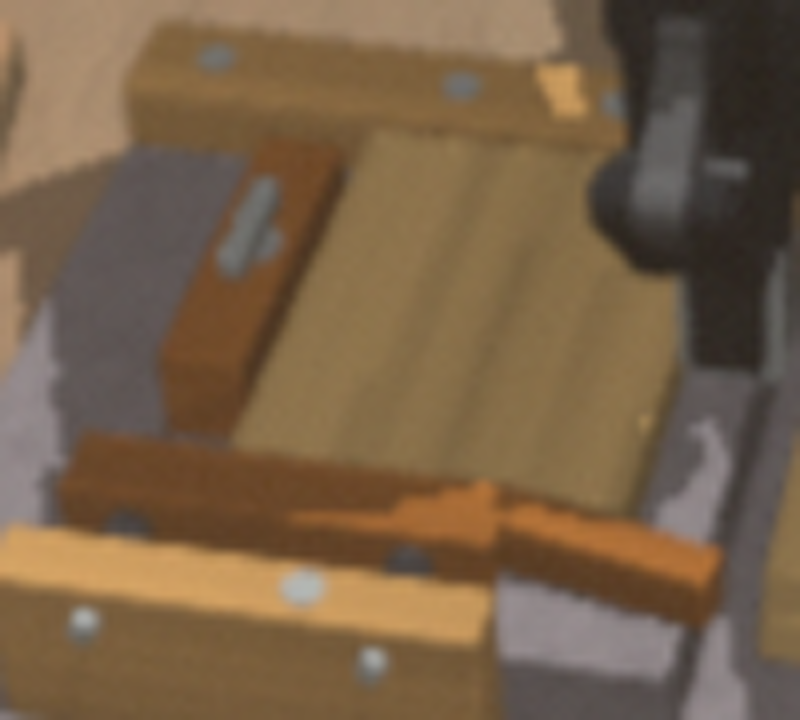

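```bash
python3 -m creep '[{"x":0,"y":0,"z":0.08,"ax":0,"ay":0,"az":0,"claw":0},{"x":0,"y":0,"z":0.1,"ax":0,"ay":0,"az":0,"claw":0},{"x":0,"y":0,"z":0.1,"ax":0,"ay":0,"az":0,"claw":0}]'; python3 - <<'E'
from go import *
for i in range(3): rep(10,0,39.5); bot.snapshot("side")
E
```

```text
clock: 14.2
ee_pos: [0.5984, 0.1544, 0.039]
tcp_rot: [0.205, 1.563, -0.204]
ft_force: [-7.6, 3.4, 1.0]
width: 0.0001
t 14.2 tcp jig [12.29 -0.13 39.03] F jig [-8.2   1.31  0.96] w 0.0001
target world [0.5962 0.1552 0.0395] shift cm [-0.046  0.012 -0.229] turn deg [-0.16 -0.13 -0.04]
tool axes in world
 [[-0.002  0.257  0.966]
 [ 0.001  0.966 -0.257]
 [-1.     0.001 -0.002]]
t 14.25 tcp jig [12.25 -0.14 39.02] F jig [-8.22  0.94  0.68] w -0.0001
target world [0.5962 0.1552 0.0395] shift cm [-0.048  0.014 -0.226] turn deg [-0.16 -0.13 -0.04]
tool axes in world
 [[-0.002  0.257  0.966]
 [ 0.001  0.966 -0.257]
 [-1.     0.001 -0.002]]
t 14.3 tcp jig [12.27 -0.15 39.06] F jig [-8.22  1.79  0.44] w -0.0
target world [0.5962 0.1552 0.0395] shift cm [-0.044  0.015 -0.228] turn deg [-0.16 -0.13 -0.04]
tool axes in world
 [[-0.002  0.257  0.966]
 [ 0.001  0.966 -0.257]
 [-1.     0.001 -0.002]]
```

```bash
python3 -m creep '[{"x":-0.03,"y":0,"z":0.11,"ax":0,"ay":0,"az":0,"claw":0},{"x":-0.03,"y":0,"z":0.13,"ax":0,"ay":0,"az":0,"claw":0},{"x":-0.03,"y":0,"z":0.14,"ax":0,"ay":0,"az":0,"claw":0},{"x":-0.03,"y":0,"z":0.14,"ax":0,"ay":0,"az":0,"claw":0}]'; python3 - <<'E'
from go import *
for i in range(3): rep(10,0,39.5); bot.snapshot("side")
E
```

```text
clock: 14.85
ee_pos: [0.5983, 0.1544, 0.039]
tcp_rot: [0.205, 1.566, -0.204]
ft_force: [-9.0, 4.1, 0.8]
width: 0.0
t 14.85 tcp jig [12.28 -0.13 39.02] F jig [-9.72  1.64  0.85] w 0.0
target world [0.5962 0.1552 0.0395] shift cm [-0.047  0.013 -0.228] turn deg [-0.15 -0.27 -0.02]
tool axes in world
 [[-0.005  0.257  0.966]
 [ 0.001  0.966 -0.257]
 [-1.     0.    -0.005]]
t 14.9 tcp jig [12.31 -0.17 39.01] F jig [-10.3    2.16   1.31] w 0.0004
target world [0.5962 0.1552 0.0395] shift cm [-0.048  0.016 -0.232] turn deg [-0.15 -0.27 -0.01]
tool axes in world
 [[-0.005  0.257  0.966]
 [ 0.001  0.966 -0.257]
 [-1.     0.    -0.005]]
t 14.95 tcp jig [12.3  -0.15 39.02] F jig [-10.96   1.64   0.65] w 0.0002
target world [0.5962 0.1552 0.0395] shift cm [-0.047  0.015 -0.23 ] turn deg [-0.16 -0.27 -0.01]
tool axes in world
 [[-0.005  0.257  0.966]
 [ 0.001  0.966 -0.257]
 [-1.     0.    -0.005]]
```

```bash
python3 -m creep '[{"x":-0.03,"y":0,"z":0.15,"ax":0,"ay":0,"az":0,"claw":0},{"x":-0.03,"y":0,"z":0.165,"ax":0,"ay":0,"az":0,"claw":0},{"x":-0.03,"y":0,"z":0.17,"ax":0,"ay":0,"az":0,"claw":0},{"x":-0.03,"y":0,"z":0.17,"ax":0,"ay":0,"az":0,"claw":0},{"x":-0.03,"y":0,"z":0.17,"ax":0,"ay":0,"az":0,"claw":0},{"x":-0.03,"y":0,"z":0.17,"ax":0,"ay":0,"az":0,"claw":0}]'; python3 - <<'E'
from go import *
for i in range(3): rep(10,0,39.5); bot.snapshot("side")
E
```

```text
clock: 15.75
ee_pos: [0.5984, 0.1544, 0.0389]
tcp_rot: [0.205, 1.569, -0.204]
ft_force: [-10.3, 5.2, 2.0]
width: 0.0002
t 15.75 tcp jig [12.32 -0.2  38.89] F jig [-11.28   2.45   1.98] w 0.0002
target world [0.5962 0.1552 0.0395] shift cm [-0.059  0.019 -0.233] turn deg [-0.15 -0.45  0.02]
tool axes in world
 [[-0.008  0.257  0.966]
 [ 0.002  0.966 -0.257]
 [-1.    -0.    -0.008]]
t 15.8 tcp jig [12.28 -0.2  38.88] F jig [-12.63   2.79   1.19] w -0.0001
target world [0.5962 0.1552 0.0395] shift cm [-0.061  0.019 -0.229] turn deg [-0.15 -0.45  0.02]
tool axes in world
 [[-0.008  0.257  0.966]
 [ 0.002  0.966 -0.257]
 [-1.    -0.    -0.008]]
t 15.85 tcp jig [12.29 -0.19 38.88] F jig [-11.98   1.84   1.2 ] w -0.0002
target world [0.5962 0.1552 0.0395] shift cm [-0.06   0.019 -0.229] turn deg [-0.15 -0.45  0.02]
tool axes in world
 [[-0.008  0.257  0.966]
 [ 0.002  0.966 -0.257]
 [-1.    -0.    -0.008]]
```

```bash
python3 -m creep '[{"x":-0.06,"y":0,"z":-0.1,"ax":0,"ay":0,"az":0,"claw":0},{"x":-0.06,"y":0,"z":-0.3,"ax":0,"ay":0,"az":0,"claw":0},{"x":-0.1,"y":0,"z":-0.6,"ax":0,"ay":0,"az":0,"claw":0},{"x":-0.5,"y":0,"z":-0.8,"ax":0,"ay":0,"az":0,"claw":0},{"x":-2,"y":0,"z":-0.9,"ax":0,"ay":0,"az":0,"claw":0},{"x":-5,"y":0,"z":-1,"ax":0,"ay":0,"az":0,"claw":0},{"x":-9,"y":0,"z":-1,"ax":0,"ay":0,"az":0,"claw":0},{"x":-13,"y":0,"z":-1,"ax":0,"ay":0,"az":0,"claw":0}]'; python3 go.py -150 150 230
python3 - <<'E'
from h import *
d=bot.snapshot("side");crop(d,"pics/s13.png",190,255,375,375,4)
E
```

```text
clock: 16.9
ee_pos: [0.5897, 0.1567, 0.1713]
tcp_rot: [0.205, 1.568, -0.204]
ft_force: [0.0, 0.2, 0.2]
width: 0.0
t 16.9 tcp jig [ 3.3100e+00 -1.5000e-01  1.7133e+02] F jig [-0.05  0.18  0.22] w 0.0
target world [0.4796 0.3409 0.23  ] shift cm [ -5.758  14.975 -15.411] turn deg [-0.15 -0.41  0.  ]
tool axes in world
 [[-0.007  0.257  0.966]
 [ 0.002  0.966 -0.257]
 [-1.    -0.    -0.007]]
```

View pics/s13.png

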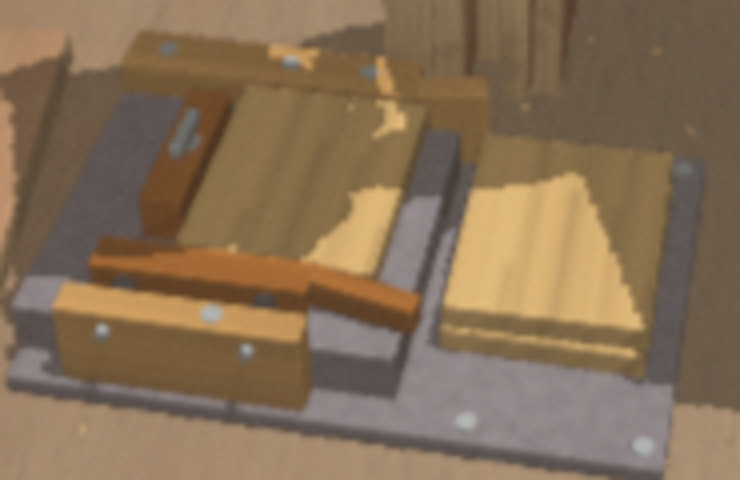

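```bash
python3 -m creep '[{"x":-2,"y":2,"z":-3,"ax":0,"ay":0,"az":0,"claw":0},{"x":-4,"y":5,"z":-7,"ax":0,"ay":0,"az":0,"claw":0},{"x":-5.5,"y":8,"z":-11,"ax":0,"ay":0,"az":0,"claw":0},{"x":-5.5,"y":12,"z":-15,"ax":0,"ay":0,"az":0,"claw":0},{"x":-5.5,"y":16,"z":-19,"ax":0,"ay":0,"az":0,"claw":0},{"x":-5.5,"y":20,"z":-22,"ax":0,"ay":0,"az":0,"claw":0},{"x":-5.5,"y":23,"z":-24,"ax":0,"ay":0,"az":0,"claw":0},{"x":-5.5,"y":25,"z":-26,"ax":0,"ay":0,"az":0,"claw":0}]'
python3 - <<'E'
from h import *
d=bot.snapshot("side");crop(d,"pics/s14.png",190,255,375,375,4)
d=bot.snapshot("top");crop(d,"pics/t14.png",180,145,305,290,4)
E
```

```text
clock: 17.95
ee_pos: [0.4043, 0.467, 0.2334]
tcp_rot: [0.206, 1.561, -0.2]
ft_force: [0.3, -0.8, 0.3]
width: 0.0002
```

View pics/t14.png

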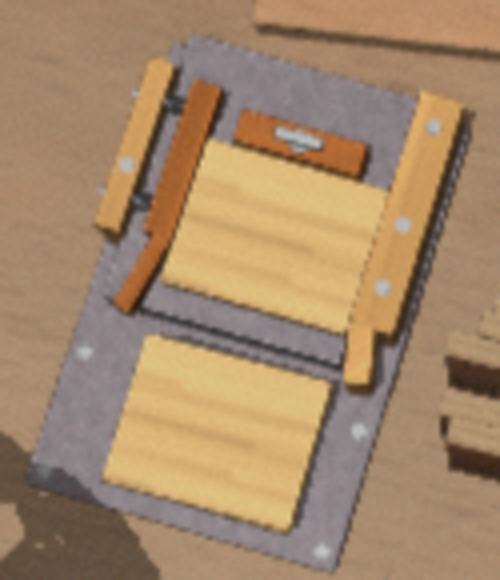

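View pics/s14.png

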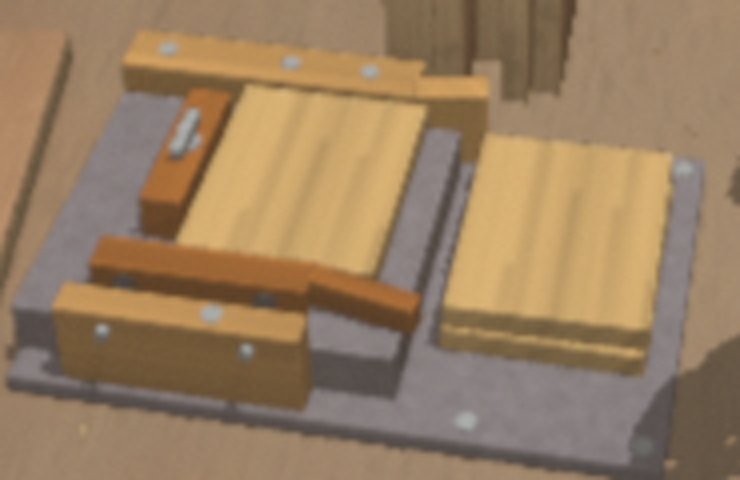

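```bash
python3 -c "
from cell import bot
print(bot.close_job())"
```

```text
the job is handed in; nothing more can be done
None
```

The top blank is off the stack and home on the jig bed, and the job is handed in at about 18 s of the 53 s allowed.

- **Slide and seating:** I pushed the blank with closed fingertips on its rear edge. Drag in the throat between fence and presser was about 3 N. It met the end stop with its front edge near jig x +103 mm, close to the ~104 mm I had measured by sight.
- **Lean:** I built the push up to about 12 N at the wrist, with readings from 11.3 to 12.6 N. Less the drag, the stop took about 9 N. The push was near 12 N for about half a second, and the slower build-up before it took another second or more.
- **Stop limit:** The highest wrist reading was 12.6 N, under the 15 N limit. Forces were sampled only between moves, so brief peaks in between were not seen.
- **Last pictures:** The top and side views, taken with the arm clear, show the blank flat against the stop and fence with the presser pushed back. The lower two blanks are where they were before by eye, and the tape, sanding block and carton were not touched. I did not measure the lower blanks to the millimetre.

No check failed. Along the way one move was refused as badly written, with nothing moved. One approach stopped about 6 mm nearer the stack than commanded, still clear of it.

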